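# Bring a ratchet drawing board down to its second notch

## Task

The drawing board on the counter is propped too steeply: set it at the second notch from the bottom. Its ratchet only clicks upward, so lift the board by its red handle past the top notch until it just touches the rubber top stop and the ratchet has let go, without straining it there; bring it gently all the way down onto its rests so that the ratchet catches again, then raise it to the second notch, let its weight down on the ratchet and let go. Never let the board drop, and leave the things around it where they are.

Things in the scene. Friction and masses are not known exactly. Their poses are not given: they have to be found in the camera images.
- board: White drawing board, 360 mm wide, 235 deep, 14 thick; 4 to 7 N hold it at its handle when low, 2 to 4 N when steep. Origin 110 mm from the hinge axis in its mid plane; x from hinge to handle, z out of the drawing face. Its tilt (x axis above level): 0.10 rad on the rests; notches at 0.25, 0.40 (second from the bottom), 0.55, 0.70, 0.85, each within 0.015. Starts at 0.70. Hinge range 0 to 1.25.
- handle (a point): Middle of the red carry handle: a round tube 12 mm thick, 108 mm long, parallel to the hinge, that turns freely on its rod, between posts 62 mm either side of here; 280 mm from the hinge axis, in the board's mid plane, 34 mm clear of the board's far edge. Frame turns with the board: x from hinge to handle, y along the tube, z out of the drawing face.
- pawl_pin (a point): Pivot, at the board's +y side, of the pawl: a red sprung bail whose rod drops into the notches of two steel quadrants. Going up it clicks by itself, with jerks of up to 10 N at the handle. At the release (from 0.96 to 1.14 rad: feel for it) the push rises by 3 to 8 N over some 20 mm, drops, and 10 to 15 mm on the rubber stop is felt; by then the pawl has let go and passes every notch going down.
- base: Pale wooden frame under the board, fixed, 300 x 430 mm, rails 22 mm high; origin on the counter under its middle, x towards the handle's side, z up. The hinge axis is parallel to its y, 110 mm on the -x side, 45 mm up. It carries the rests, toothed quadrants (135 mm radius), brass release shoes and at +y the rubber top stop: lean on it with 3 to 8 N beyond the weight at the handle; 12 N strains it.
- rest (a point): Between the two rubber-topped rests under the far part of the board, at their height (60 mm). Coming down released, carry the board until it lies on them (0.10 rad) and takes 2 to 10 N of push at the handle; it may need a push of up to 3 N between 0.30 and 0.12 rad. The ratchet is then armed again. Forcing the board down while it stands in a notch strains the teeth.
- mug: Blue mug, 80 mm across, 92 mm high; origin under its middle. Stands beside the base, to be left alone.
- bowl: Dark wooden bowl, 132 mm across, 55 mm high; origin under its middle. Stands beside the base, to be left alone.
- candlestick: Brass candlestick, 80 mm across the foot, 130 mm high; origin under its middle. Stands beside the base, to be left alone.

How it is judged:
On the way, in this order (a step that is already met when the one before it is completed fails the run):
1. the board is lifted past its top notch (angle between board's own z axis and vertical above 0.93 rad), for 0.05 s.
2. the board is fully down on its rests (angle between board's own z axis and vertical below 0.125 rad), for 0.2 s.
At the end, for the whole second after the job is handed in: The board rests still on its ratchet at the second notch from the bottom (tilt between 0.335 and 0.475 rad), let go; mug, bowl and candlestick upright and within 20 mm of where they stood (angle between board's own z axis and vertical between 0.335 and 0.475 rad and distance of each of mug, bowl, candlestick from where it was at the start of the episode below 0.02 m and angle between each of mug, bowl, candlestick's own z axis and vertical below 0.15 rad and angular speed of board below 0.05 rad/s); the robot touches nothing.
It fails at once if the ratchet is strained: more than 90 N on its teeth, top stop or rests (about 13 N at the handle beyond the board's weight, against the top stop) (contact force between base and anything else above 90 N).
It fails at once if the board drops or is thrown up: it swings faster than 2 rad/s (0.56 m/s at the handle) (angular speed of board above 2 rad/s).
It fails at once if the mug is knocked over or pushed away (distance of mug from where it was at the start of the episode above 0.03 m or angle between mug's own z axis and vertical above 0.4 rad).
It fails at once if the bowl is knocked over or pushed away (distance of bowl from where it was at the start of the episode above 0.03 m or angle between bowl's own z axis and vertical above 0.4 rad).
It fails at once if the candlestick is knocked over or pushed away (distance of candlestick from where it was at the start of the episode above 0.03 m or angle between candlestick's own z axis and vertical above 0.4 rad).
It also fails if it takes over 72 s, if anything falls off the work surface, if the arm or the gripper's body presses on something with over 40 N, if the wrist force passes 120 N, or if a joint passes its speed limit or range.

## Robot

A 7-joint arm with a two-finger parallel gripper is mounted at the origin on the work surface. World frame = base frame: x ahead of the robot, y to its left, z up, the work surface at z = 0. Lengths are in m, angles in rad, forces in N, time in s.
With the tool pointing down it reaches from about 0.4 to 0.875 m from the base axis. Payload 19.3 kg.
Tool frame: the origin (TCP) lies at the very end of the fingers, on their centre line; the grasp point (between the pads) lies 19 mm behind it; z points along the fingers, y is the direction in which the jaws open and shut (so a half turn about z gives the same grasp; the last joint's range is limited). The gripper opens to 85 mm and grips with 20 to 120 N. Pads are 22 mm wide; open, the fingers measure 114 mm over their backs; the gripper's body (76 mm by 85 mm) begins 54 mm behind the grasp point. The pads swing forward as they close: fully open they stand 13 mm farther back than shut.
Start: joints at [1.141, 0.521, -0.036, 1.599, 0.021, 1.021, -0.113], TCP at [0.22, -0.585, 0.209] pointing down, gripper open.
Joint ranges: [-2.91, 2.91], [-0.3, 2.13], [-1.5, 1.42], [0.17, 2.43], [-1.26, 4.41], [0.16, 1.93], [-2.52, 2.52]. Speed limits (rad/s): [1.89, 1.89, 2.39, 2.39, 3.01, 3.01, 3.01].

## Interface

Orientations are given as [roll, pitch, yaw] about the fixed x, y, z axes, in that order (R = Rz(yaw) Ry(pitch) Rx(roll)).
In Python, from workcell import telemetry, imaging, ticket gives the robot as it stands.
- The arm moves only by the tool carry_out, never from a script. Its argument "series" is a list of rows, each a list of 7 numbers: the shift along the tool's x, y, z in m, then the turn, a rotation vector about the tool's x, y, z in rad, then the closure in counts, from 0 (fully open) to 255 (shut). In form: [[tx, ty, tz, ax, ay, az, jaw], ...]. A call has 1 to 10 rows; each row is the pose to reach, as a shift and turn from the pose commanded when the call began, along the tool's axes at that moment; what a row does not reach only later rows make up. A row lasts 1/8 s, in which the tool goes at most 62.5 mm and 10.7 degrees, less where a joint would pass 70% of its speed; a pose out of reach is approached as far as the arm can. A call with a gripper value outside its range is refused whole. The fingers move at their own pace and stop on an object; "force" is the grip in N (left out, the last holds). Time passes only in rows, so rows that repeat a pose let the fingers close. It gives the time, the measured TCP pose, the force and the opening at its end, in the units of the state.
- telemetry.observe(): the state, without advancing time (a new reading comes with each control period).
- imaging.grab_frame(name): name is "side" or "top"; returns (picture, depth): 420x560x3 uint8, blue, green, red; 420x560 float32, m along the optical axis (not along the pixel's ray), 0 where there is no reading.
- imaging.camera_info(name): a dict with "mtx" (3x3 intrinsics, pixels), "extrinsics" (4x4, takes a point from camera to world coordinates). Camera axes: x right, y down, z forward; pixel columns grow to the right and rows downward; lengths in m; the calibration is good to about 2 mm. A picture is of the moment at which its call begins. camera_info takes no time and is no camera call.
- ticket.job_done(): hands the job in, once; it reports no verdict.
The state is a dict: "clock": time; "qpos": joint angles; "qd": joint speeds; "joint_efforts": joint torques, N m; "position": TCP position; "tool_rot": TCP orientation; "force": force on the tool from outside, world axes, zero at the start; "moment": the same for the moment, N m; "grip_width": finger opening in m.
Only numpy, scipy, OpenCV 4.12 (cv2) and the standard library are available. Lean on these libraries where they do the work, as an engineer would, in place of code of your own. Each camera call takes 0.05 s, during which the arm holds its last target.

## Working session

There is one attempt and no reset: what is moved stays moved. The work goes in short steps, Python scripts to look and compute and a tool call to move; the robot and the scene stay as the last step left them, time stands still between calls to the robot, and variables do not carry over. Pictures are saved under pics/ and viewed, and the job is handed in when it is done.

Besides the shell and the picture viewer there is one more tool, called after "Request:" as name(argument=value, ...) on one line, values as JSON. carry_out: Moves the arm, as the interface text tells. Its arguments: {"type":"object","properties":{"series":{"type":"array"},"force":{"type":"number"}},"required":["series"]}

```bash
mkdir -p pics; ls; python3 - <<'E'
from workcell import telemetry, imaging
import cv2,numpy as np
print(telemetry.observe())
for n in("side","top"):
    p,d=imaging.grab_frame(n); cv2.imwrite(f"pics/{n}0.png",p); np.save(f"{n}0.npy",d)
    i=imaging.camera_info(n); print(n,i["mtx"],i["extrinsics"])
E
```

```text
pics
{'clock': 0.0, 'qpos': array([ 1.14077491,  0.52204601, -0.03631722,  1.60002985,  0.02123985,
        1.02109052, -0.11276566]), 'qd': array([ 1.18817344e-03, -8.74130819e-04, -1.10276740e-03, -8.22195165e-05,
        4.90052690e-04,  1.12393263e-04, -6.06836168e-04]), 'joint_efforts': array([ 1.83039472e-03, -9.27085948e+01,  1.98071949e+00, -3.69917214e+01,
        1.80617580e-02,  8.37511732e-03, -2.37152165e-05]), 'position': array([ 0.21987992, -0.58464252,  0.20879811]), 'tool_rot': array([-3.14041117e+00,  1.24164248e-04,  3.59858269e-01]), 'force': array([ 0.50791488, -0.26547512, -0.36505229]), 'moment': array([ 0.01465084, -0.0319981 ,  0.02939311]), 'grip_width': 0.08506760187528181}
side [[546.72481522   0.         278.86394674]
 [  0.         546.72481522 209.28636462]
 [  0.           0.           1.        ]] [[-0.89633252 -0.40945397  0.17010426  0.26475236]
 [-0.44336363  0.82417143 -0.35237784  0.51931387]
 [ 0.00408744 -0.39126576 -0.92026866  1.31341248]
 [ 0.          0.          0.          1.        ]]
top [[476.66123568   0.         285.56861285]
 [  0.         476.66123568 210.16653498]
 [  0.           0.           1.        ]] [[-0.0089488  -0.998943    0.04508658  0.45145513]
 [-0.99989077  0.00840868 -0.01215514  0.0523625 ]
 [ 0.01176318 -0.04519043 -0.99890913  1.23964435]
 [ 0.          0.          0.          1.        ]]
```

View pics/side0.png

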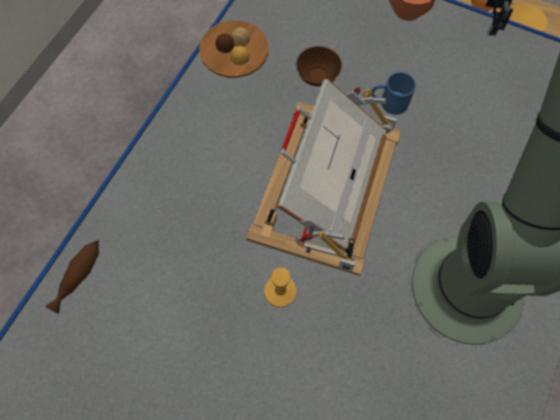

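View pics/top0.png

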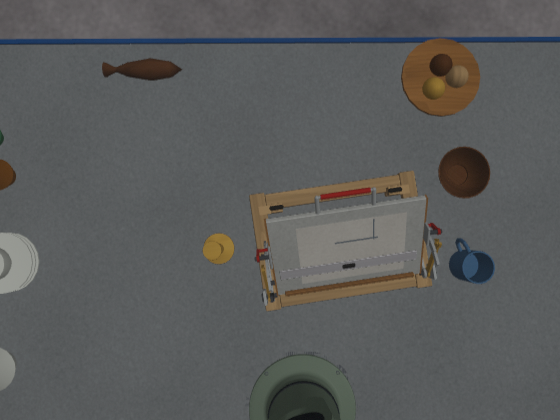

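The top view shows the board with its hinge on the robot's side (row ~285) and the red handle on the far side at about (345,193). The mug is at (470,265), the bowl at (465,172) and the candlestick at (218,248). Next I'll measure.

```bash
cat > h.py <<'E'
import numpy as np,cv2
from workcell import telemetry, imaging
def pts(n,d,uv):
    i=imaging.camera_info(n);K=np.array(i["mtx"]);T=np.array(i["extrinsics"])
    uv=np.atleast_2d(uv); z=np.array([d[int(v),int(u)] for u,v in uv])
    c=np.c_[(uv[:,0]-K[0,2])/K[0,0]*z,(uv[:,1]-K[1,2])/K[1,1]*z,z]
    return c@T[:3,:3].T+T[:3,3]
def plane(n,uv,h):
    i=imaging.camera_info(n);K=np.array(i["mtx"]);T=np.array(i["extrinsics"])
    uv=np.atleast_2d(uv)
    r=np.c_[(uv[:,0]-K[0,2])/K[0,0],(uv[:,1]-K[1,2])/K[1,1],np.ones(len(uv))]@T[:3,:3].T
    return T[:3,3]+r*((h-T[2,3])/r[:,2])[:,None]
def redpts(n,p,d,box):
    hsv=cv2.cvtColor(p,cv2.COLOR_BGR2HSV)
    m=((hsv[...,0]<6)|(hsv[...,0]>174))&(hsv[...,1]>170)&(hsv[...,2]>70)&(d>0)
    k=np.zeros_like(m);x0,y0,x1,y1=box;k[y0:y1,x0:x1]=1
    v,u=np.nonzero(m&k); return np.c_[u,v],pts(n,d,np.c_[u,v])
E
python3 - <<'E'
from h import *
for n,box in(("top",(305,170,385,215)),("side",(275,100,305,165))):
    p=cv2.imread(f"pics/{n}0.png");d=np.load(f"{n}0.npy")
    uv,P=redpts(n,p,d,box); print(n,len(P),uv.min(0),uv.max(0),P.mean(0),np.median(P,0))
    c=P-P.mean(0);w=np.linalg.svd(c)[2][0];s=c@w;print(w,s.min(),s.max(),(P.mean(0)+w*(s.min()+s.max())/2))
    if n=="top":
        # base corners & rails
        print("base corners",plane(n,[(250,197),(413,173),(433,285),(268,308)],.022))
        # board face samples
        B=pts(n,d,[(290,225),(410,212),(290,255),(400,245),(350,225),(330,255)]);print(B)
        for nm,u in(("mug",(478,266)),("bowl",(464,172)),("cand",(219,248))):print(nm,pts(n,d,[u]))
    big=cv2.resize(p[120:320,200:480] if n=="top" else p[60:290,230:430],None,fx=2.8,fy=2.8 if n=="top" else 2.6,interpolation=cv2.INTER_CUBIC);cv2.imwrite(f"pics/{n}0z.png",big)
E
```

```text
top 210 [321 188] [369 198] [ 0.53246713 -0.08694329  0.23032541] [ 0.53240849 -0.08676538  0.23031972]
[-1.40648349e-01  9.90059561e-01 -3.28616051e-04] -0.05157792007323111 0.0527631285958212 [ 0.53238378 -0.08635658  0.23032522]
base corners [[ 0.54089708  0.12824101  0.022     ]
 [ 0.59943226 -0.29139525  0.022     ]
 [ 0.31235122 -0.33648733  0.022     ]
 [ 0.25876264  0.08426303  0.022     ]]
[[ 0.46601976  0.03018691  0.1928759 ]
 [ 0.49286059 -0.23831152  0.17970213]
 [ 0.39759553  0.02963247  0.13609103]
 [ 0.41779493 -0.22932812  0.12065739]
 [ 0.46506229 -0.10407963  0.17713721]
 [ 0.39611016 -0.06406947  0.12388827]]
mug [[ 0.35819448 -0.45980636  0.00568001]]
bowl [[ 0.60306606 -0.42981674  0.00545051]]
cand [[0.41506517 0.19388784 0.13072731]]
side 136 [283 111] [299 148] [ 0.52937783 -0.08746509  0.23071064] [ 0.5292075  -0.08753357  0.23070156]
[-0.13853071  0.99035341  0.00305951] -0.04992997661725169 0.05127721440004768 [ 0.52928451 -0.08679797  0.2307127 ]
```

```bash
python3 - <<'E'
from h import *
d=np.load("top0.npy");p=cv2.imread("pics/top0.png")
# board plane fit from all pts
v,u=np.mgrid[205:280:3,275:420:3];uv=np.c_[u.ravel(),v.ravel()]
P=pts("top",d,uv);
hsv=cv2.cvtColor(p,cv2.COLOR_BGR2HSV)
ok=np.array([hsv[b,a,1]<40 and hsv[b,a,2]>120 for a,b in uv])&(P[:,2]>.06);P=P[ok]
for _ in range(4):
    c=P.mean(0);n=np.linalg.svd(P-c)[2][2];n*=np.sign(n[2]);r=(P-c)@n;P=P[abs(r)<.004]
print(len(P),c,n,"tilt",np.arccos(n[2]),"yaw of x",np.arctan2(-n[1],-n[0]))
E
```

```text
58 [ 0.42198845 -0.11239459  0.1408065 ] [-0.75082047 -0.10979444  0.65131698] tilt 0.8614775819725001 yaw of x 0.14520343841504127
```

The two views agree: handle centre at about (0.531,-0.087,0.225), hinge at about (0.319,-0.119,0.045), yaw 0.141. The plan is to hold the tool vertical with the jaws opening across the tube (tool yaw 1.711). I'll rise first, then traverse.

Request:
carry_out(series=[[0,0,-0.05,0,0,0,0],[0,0,-0.1,0,0,0,0],[0,0,-0.15,0,0,0,60],[0.04,-0.03,-0.16,0,0,-0.12,120],[0.08,-0.06,-0.16,0,0,-0.25,120],[0.12,-0.09,-0.16,0,0,-0.38,120],[0.16,-0.12,-0.16,0,0,-0.51,120],[0.2,-0.15,-0.16,0,0,-0.64,120],[0.24,-0.18,-0.16,0,0,-0.75,120],[0.24,-0.18,-0.16,0,0,-0.75,120]])

```text
clock: 1.35
position: [0.3832, -0.3289, 0.3695]
tool_rot: [3.141, -0.001, 1.117]
force: [-0.8, -0.2, -0.2]
grip_width: 0.0451
```

Request:
carry_out(series=[[0.04,0.004,0,0,0,-0.1,130],[0.09,0.009,0,0,0,-0.2,130],[0.14,0.014,0,0,0,-0.3,130],[0.19,0.019,0,0,0,-0.4,130],[0.23,0.022,0,0,0,-0.5,130],[0.26,0.024,0,0,0,-0.57,130],[0.282,0.026,0,0,0,-0.6,130],[0.282,0.026,0,0,0,-0.6,130]])

```text
clock: 2.35
position: [0.5304, -0.0903, 0.3691]
tool_rot: [-3.141, -0.001, 1.71]
force: [-0.7, -0.4, -0.5]
grip_width: 0.0417
```

```bash
python3 - <<'E'
from h import *
s=telemetry.observe();print(s["position"],s["tool_rot"],s["qpos"],s["force"],s["grip_width"])
for n in("side","top"):
    p,d=imaging.grab_frame(n); cv2.imwrite(f"pics/{n}1.png",p)
E
```

```text
[ 0.53043131 -0.09028176  0.36905672] [-3.14112107e+00 -5.45530150e-04  1.71042637e+00] [ 0.48202844  0.28633367 -0.54871684  1.57756233  0.15210176  1.32123977
  0.05334453] [-0.65055952 -0.44114002 -0.48405779] 0.041676320972974565
```

View pics/side1.png

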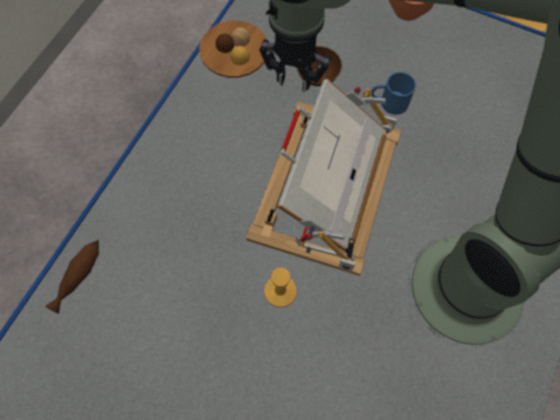

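Side view: the gripper is in frame at about (295,75), above the handle at (292,130), with the board unmoved. I'll project the TCP to check the alignment.

```bash
python3 - <<'E'
from h import *
for n in("side","top"):
    i=imaging.camera_info(n);T=np.linalg.inv(i["extrinsics"])
    for P in([.5304,-.0903,.369],[.531,-.087,.225]):
        c=T[:3,:3]@P+T[:3,3];q=i["mtx"]@c;print(n,q[:2]/q[2])
E
```

```text
side [292.57268436  92.26311393]
side [290.01998832 129.97610933]
top [357.31332647 187.98583068]
top [344.84611645 193.89426177]
```

View pics/top1.png

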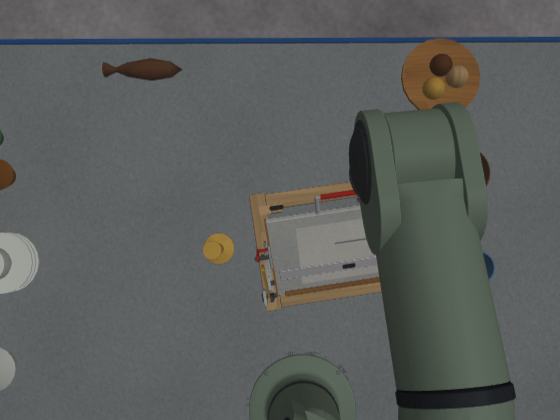

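The top view shows the arm covering the right half of the board, with the handle's left end at (335,195). The projections agree with the picture, so I'll go down around the tube.

Request:
carry_out(series=[[0.002,0,0.04,0,0,0,130],[0.002,0,0.08,0,0,0,130],[0.002,0,0.11,0,0,0,130],[0.002,0,0.13,0,0,0,130],[0.002,0,0.147,0,0,0,130],[0.002,0,0.163,0,0,0,130],[0.002,0,0.163,0,0,0,130]])

```text
clock: 3.32
position: [0.5293, -0.0893, 0.2056]
tool_rot: [-3.14, -0.0, 1.709]
force: [0.9, -0.9, -0.7]
grip_width: 0.0418
```

```bash
python3 - <<'E'
from h import *
s=telemetry.observe();print(s["position"],s["tool_rot"],s["force"],s["grip_width"])
p,d=imaging.grab_frame("side"); cv2.imwrite("pics/side2.png",cv2.resize(p[20:220,200:440],None,fx=3,fy=3,interpolation=cv2.INTER_CUBIC))
E
```

```text
[ 0.52930043 -0.08926976  0.20556445] [-3.14018559e+00 -4.11650670e-04  1.70930545e+00] [ 0.93392704 -0.86502584 -0.66244715] 0.04178818146688561
```

View pics/side2.png

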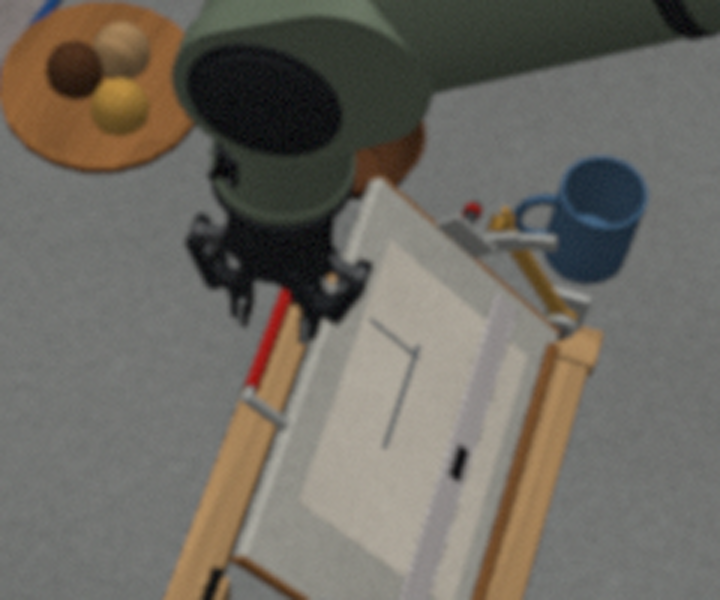

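The fingers straddle the red tube around zoom pixel (275,300), clear of the board. Closing now.

Request:
carry_out(series=[[0,0,0,0,0,0,200],[0,0,0,0,0,0,255],[0,0,0,0,0,0,255],[0,0,0,0,0,0,255],[0,0,0,0,0,0,255]], force=45)

```text
clock: 4.0
position: [0.5313, -0.0889, 0.2081]
tool_rot: [3.138, 0.001, 1.71]
force: [0.8, -0.7, 15.9]
grip_width: -0.0001
```

```bash
python3 - <<'E'
from h import *
p,d=imaging.grab_frame("side"); cv2.imwrite("pics/side3.png",cv2.resize(p[60:180,230:360],None,fx=5,fy=5,interpolation=cv2.INTER_CUBIC))
uv,P=redpts("side",p,d,(275,100,305,165));print(len(P),P.mean(0))
c=P-P.mean(0);w=np.linalg.svd(c)[2][0];s=c@w;print(w,s.min(),s.max());print(P[s>s.max()-.008].mean(0),P[s<s.min()+.008].mean(0))
E
```

```text
57 [ 0.52602245 -0.05837511  0.22951447]
[-0.14005357  0.9901003   0.0092951 ] -0.022309400578319857 0.02274758600276952
[ 0.52323514 -0.03998421  0.22994249] [ 0.52832807 -0.07637774  0.22940617]
```

View pics/side3.png

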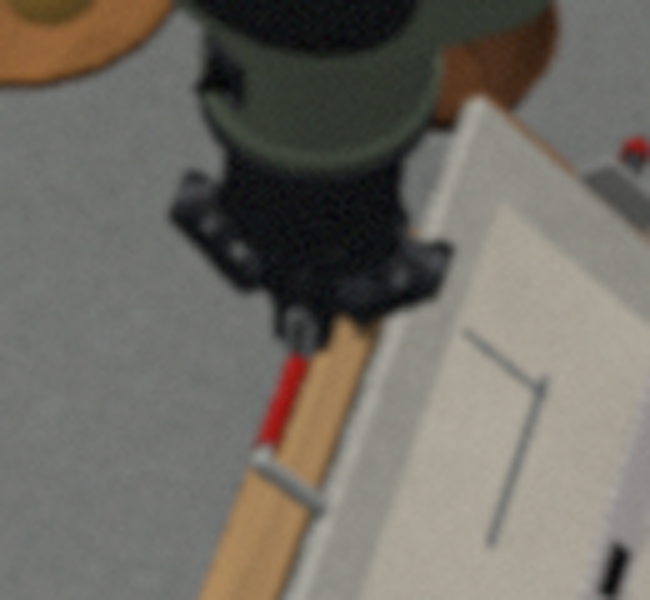

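```bash
python3 - <<'E'
from h import *
s=telemetry.observe();print(s["position"],s["force"],s["grip_width"],s["joint_efforts"])
p,d=imaging.grab_frame("side")
i=imaging.camera_info("side");T=np.linalg.inv(i["extrinsics"])
for P in(s["position"],s["position"]+[0,0,.019],[.531,-.087,.2245]):
    c=T[:3,:3]@P+T[:3,3];q=i["mtx"]@c;print(q[:2]/q[2],c[2])
for v in range(118,136,1):
    row=pts("side",d,[(u,v) for u in range(284,304,2)])
    print(v,np.round(row[:,2]*1000).astype(int))
for v in range(118,136,1):
    row=pts("side",d,[(u,v) for u in range(284,304,2)])
    print(v,np.round(row[:,:2]*1000).astype(int).tolist()[::2])
E
```

```text
[ 0.53130177 -0.08892514  0.20812812] [ 1.09485572  0.68815249 16.03671058] -0.0002704176628155895 [ 3.53269782e-01 -6.89041328e+01 -5.19692838e+00 -2.86571234e+01
  8.79801996e-02  3.99284028e-01 -1.93038750e-04]
[290.09807833 133.08022664] 1.276829690385729
[290.2877717  128.79478197] 1.2593445858973042
[290.01503157 130.0898658 ] 1.2610334530518674
118 [282 290 288 272 303 305 309 287 285 289]
119 [285 280 282 269 298 303 301 285 287 288]
120 [276 275 281 267 288 296 290 285 285 292]
121 [272 275 275 263 284 283 274 280 288 294]
122 [258 271 271 274 275 275 272 278 288 287]
123 [253 259 267 265 277 277 267 280 280 287]
124 [251 253 264 266 273 277 261  31 287 283]
125 [ 248  249  261  259  264 1313  252   22  277  277]
126 [247 246 255 261 256 255 243  22  27  34]
127 [  1 240 251 255 253 251 243  24  25  28]
128 [  0 237 247 247 247 247  20  21  21  25]
129 [ -1  -4 242 245 245 240  19  27  25  15]
130 [  1  -4 236 239 241 234  23  23  21  18]
131 [  2  -1 231 234 238  22  20  21  20  18]
132 [  1  -2 227 227  24  21  21  19  23  17]
133 [ -3 228 230 229  21  25  19  23  21  15]

[... 592 characters left out ...]
, -90], [504, -79]]
126 [[543, -78], [532, -78], [524, -81], [519, -92], [561, -221]]
127 [[605, -213], [532, -78], [524, -81], [518, -90], [560, -219]]
128 [[604, -210], [532, -78], [524, -81], [569, -214], [559, -219]]
129 [[603, -208], [532, -78], [523, -80], [568, -212], [557, -213]]
130 [[601, -204], [532, -79], [523, -80], [566, -207], [556, -213]]
131 [[599, -201], [533, -79], [523, -80], [565, -206], [555, -210]]
132 [[598, -198], [532, -79], [573, -196], [563, -202], [553, -206]]
133 [[598, -198], [531, -75], [572, -194], [562, -200], [552, -204]]
134 [[595, -193], [530, -73], [569, -188], [559, -193], [550, -198]]
135 [[594, -191], [528, -70], [569, -189], [560, -196], [549, -197]]
```

The fingers shut empty. Depth shows the finger faces ending right above the tube, so I'll raise 40 mm and check where the tips really end, shut and open.

Request:
carry_out(series=[[0,0,-0.01,0,0,0,255],[0,0,-0.03,0,0,0,255],[0,0,-0.05,0,0,0,255],[0,0,-0.05,0,0,0,255]])

```text
clock: 4.6
position: [0.5303, -0.0891, 0.2579]
tool_rot: [3.139, 0.001, 1.71]
force: [0.6, -0.5, -1.0]
grip_width: -0.0001
```

```bash
cat > tip.py <<'E'
from h import *
import sys
s=telemetry.observe();print(s["position"],s["force"],s["grip_width"])
p,d=imaging.grab_frame("side"); cv2.imwrite(f"pics/{sys.argv[1]}.png",cv2.resize(p[60:180,230:360],None,fx=5,fy=5,interpolation=cv2.INTER_CUBIC))
v,u=np.mgrid[60:180,230:360];uv=np.c_[u.ravel(),v.ravel()];P=pts("side",d,uv)
y=np.array([-.140,.990]);x=np.array([.990,.140]);r=P[:,:2]-s["position"][:2]
a=r@x;b=r@y
m=(abs(a)<.05)&(abs(b)<.035)&(P[:,2]>.1)&(P[:,2]<s["position"][2]+.1)
for lo in np.arange(-.05,.05,.005):
    k=m&(a>=lo)&(a<lo+.005)
    z=np.sort(P[k,2]); print(f"a {lo*1000:.0f}: n{k.sum()} lowest",np.round(z[:6]*1000).astype(int))
E
python3 tip.py side4
```

```text
[ 0.53033974 -0.08909115  0.25788169] [ 0.57860688 -0.45918647 -0.98527782] -5.004398855603822e-05
a -50: n67 lowest [186 187 189 189 190 191]
a -45: n73 lowest [192 193 194 194 194 194]
a -40: n80 lowest [197 198 198 198 198 199]
a -35: n75 lowest [197 197 198 198 199 200]
a -30: n61 lowest [194 195 195 195 195 195]
a -25: n25 lowest [327 329 330 332 332 332]
a -20: n25 lowest [320 325 326 328 329 330]
a -15: n39 lowest [291 291 291 292 295 298]
a -10: n41 lowest [227 228 228 231 281 285]
a -5: n90 lowest [221 222 223 224 224 225]
a -0: n102 lowest [227 227 227 227 228 228]
a 5: n44 lowest [226 226 226 226 227 227]
a 10: n30 lowest [285 288 291 293 299 300]
a 15: n7 lowest [321 327 328 330 332 335]
a 20: n19 lowest [326 327 328 333 334 334]
a 25: n21 lowest [328 330 332 332 335 335]
a 30: n29 lowest [331 331 333 333 333 334]
a 35: n31 lowest [331 336 337 342 342 344]
a 40: n12 lowest [342 345 345 346 348 352]
a 45: n7 lowest [347 349 350 352 353 355]
```

View pics/side4.png

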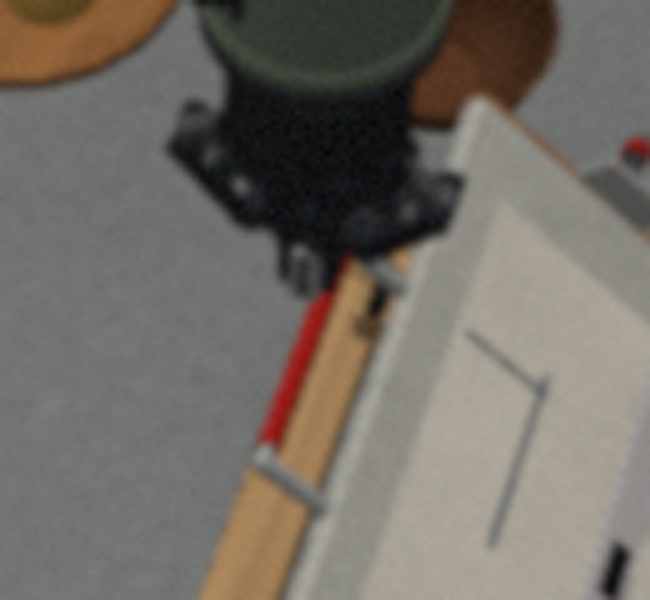

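```bash
python3 - <<'E'
from h import *
s=telemetry.observe();print(s["position"])
p,d=imaging.grab_frame("side")
for v in range(110,124):
    print(v,[tuple(np.round(q*1000).astype(int)) for q in pts("side",d,[(u,v) for u in (286,288,290,292,294,296)])])
p,d=imaging.grab_frame("top")
E
```

```text
[ 0.52986797 -0.08911996  0.25685353]
110 [(np.int64(537), np.int64(-75), np.int64(319)), (np.int64(533), np.int64(-75), np.int64(322)), (np.int64(530), np.int64(-80), np.int64(317)), (np.int64(524), np.int64(-78), np.int64(324)), (np.int64(520), np.int64(-78), np.int64(327)), (np.int64(515), np.int64(-79), np.int64(330))]
111 [(np.int64(540), np.int64(-80), np.int64(307)), (np.int64(534), np.int64(-78), np.int64(315)), (np.int64(529), np.int64(-78), np.int64(317)), (np.int64(524), np.int64(-77), np.int64(322)), (np.int64(519), np.int64(-77), np.int64(326)), (np.int64(515), np.int64(-79), np.int64(325))]
112 [(np.int64(541), np.int64(-84), np.int64(297)), (np.int64(534), np.int64(-78), np.int64(309)), (np.int64(529), np.int64(-78), np.int64(314)), (np.int64(525), np.int64(-80), np.int64(314)), (np.int64(520), np.int64(-79), np.int64(318)), (np.int64(515), np.int64(-78), np.int64(323))]
113 [(np.int64(539), np.int64(-80), np.int64(300)), (np.int64(534), np.int64(-79), np.int64(305)), (np.int64(528), np.int64(-77), np.int64(311)), (np.int64(525), np.int64(-79), np.int64(311)), (np.int6
[... 2260 characters left out ...]
.int64(-109), np.int64(229)), (np.int64(532), np.int64(-110), np.int64(231)), (np.int64(529), np.int64(-115), np.int64(226))]
122 [(np.int64(607), np.int64(-230), np.int64(1)), (np.int64(602), np.int64(-232), np.int64(2)), (np.int64(596), np.int64(-232), np.int64(6)), (np.int64(535), np.int64(-105), np.int64(231)), (np.int64(531), np.int64(-107), np.int64(231)), (np.int64(576), np.int64(-228), np.int64(26))]
123 [(np.int64(605), np.int64(-226), np.int64(4)), (np.int64(601), np.int64(-231), np.int64(-2)), (np.int64(539), np.int64(-104), np.int64(225)), (np.int64(533), np.int64(-100), np.int64(235)), (np.int64(530), np.int64(-106), np.int64(229)), (np.int64(574), np.int64(-224), np.int64(28))]
```

In the pictures the shut fingertips end at z≈0.285 with the reported TCP at 0.257. The earlier contact on the tube top at TCP 0.208 points the same way. So the real tips sit about 23 mm above the reported TCP, and the first grasp closed on top of the tube. I'll go 22 mm lower than before.

Request:
carry_out(series=[[0,0,0,0,0,0,130],[0,0,0,0,0,0,130],[0,0,0,0,0,0,130],[0,0,0.02,0,0,0,130],[0,0,0.04,0,0,0,130],[0,0,0.055,0,0,0,130],[0,0,0.065,0,0,0,130],[0,0,0.072,0,0,0,130],[0,0,0.072,0,0,0,130]])

```text
clock: 5.88
position: [0.5297, -0.089, 0.1842]
tool_rot: [-3.141, -0.0, 1.71]
force: [0.1, 0.0, -0.2]
grip_width: 0.0418
```

Request:
carry_out(series=[[0,0,0,0,0,0,170],[0,0,0,0,0,0,200],[0,0,0,0,0,0,255],[0,0,0,0,0,0,255],[0,0,0,0,0,0,255]], force=45)

```text
clock: 6.5
position: [0.5304, -0.089, 0.1848]
tool_rot: [3.14, 0.0, 1.71]
force: [5.9, 0.6, 0.5]
grip_width: 0.0106
```

Gripped: the width is 10.6 mm. Now the first part of the arc (tool y is outward, tool z is down), stepping towards 0.85 rad.

Request:
carry_out(series=[[0,-0.002,-0.003,0,0,0,255],[0,-0.004,-0.006,0,0,0,255],[0,-0.007,-0.0085,0,0,0,255],[0,-0.0093,-0.0105,0,0,0,255],[0,-0.0141,-0.0155,0,0,0,255],[0,-0.0191,-0.0205,0,0,0,255],[0,-0.0191,-0.0205,0,0,0,255]])

```text
clock: 7.38
position: [0.5112, -0.0917, 0.2055]
tool_rot: [3.14, 0.0, 1.71]
force: [5.3, 0.6, 0.7]
grip_width: 0.0106
```

Request:
carry_out(series=[[0,-0.0045,-0.0047,0,0,0,255],[0,-0.0097,-0.0095,0,0,0,255],[0,-0.015,-0.014,0,0,0,255],[0,-0.0203,-0.0185,0,0,0,255],[0,-0.0258,-0.0227,0,0,0,255],[0,-0.0314,-0.0269,0,0,0,255],[0,-0.0314,-0.0269,0,0,0,255]])

```text
clock: 8.25
position: [0.4795, -0.0962, 0.2321]
tool_rot: [3.141, 0.0, 1.71]
force: [3.6, -0.2, 1.3]
grip_width: 0.0101
```

```bash
python3 - <<'E'
from h import *
s=telemetry.observe();print(s["position"],s["force"],s["grip_width"])
p,d=imaging.grab_frame("side"); cv2.imwrite("pics/side5.png",cv2.resize(p[40:280,220:440],None,fx=2.5,fy=2.5,interpolation=cv2.INTER_CUBIC))
uv,P=redpts("side",p,d,(265,80,315,165));P=P[P[:,2]>.15];print(len(P),np.median(P,0),np.arcsin((np.median(P[:,2])-.006-.045)/.28))
E
```

```text
[ 0.47951127 -0.09616041  0.23209887] [ 3.55087181 -0.2127353   1.29032285] 0.01011198680720234
101 [ 0.47612298 -0.07752868  0.27848726] 0.9483498166670522
```

View pics/side5.png

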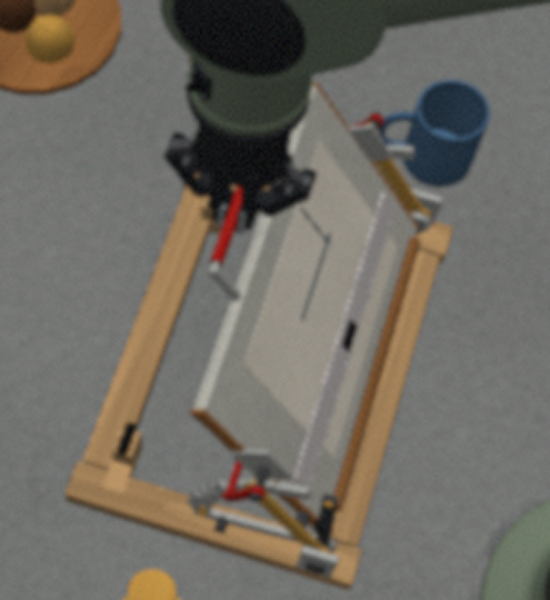

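The view shows the board at ~0.948 rad, and the handle is still between the fingers at zoom (235,205). Now I'll feel for the release in small steps.

Request:
carry_out(series=[[0,-0.0028,-0.002,0,0,0,255],[0,-0.0057,-0.004,0,0,0,255],[0,-0.0057,-0.004,0,0,0,255]])

```text
clock: 8.68
position: [0.4742, -0.0969, 0.2358]
tool_rot: [3.142, 0.0, 1.71]
force: [3.6, -0.6, 2.1]
grip_width: 0.0102
```

Request:
carry_out(series=[[0,-0.003,-0.002,0,0,0,255],[0,-0.0059,-0.0039,0,0,0,255],[0,-0.0059,-0.0039,0,0,0,255]])

```text
clock: 9.05
position: [0.4684, -0.0977, 0.2397]
tool_rot: [3.142, 0.0, 1.71]
force: [4.2, -1.7, 2.4]
grip_width: 0.0102
```

Request:
carry_out(series=[[0,-0.003,-0.0019,0,0,0,255],[0,-0.006,-0.0037,0,0,0,255],[0,-0.006,-0.0037,0,0,0,255]])

```text
clock: 9.43
position: [0.4625, -0.0985, 0.2434]
tool_rot: [3.141, 0.0, 1.71]
force: [4.8, -0.5, 0.7]
grip_width: 0.01
```

Request:
carry_out(series=[[0,-0.003,-0.0018,0,0,0,255],[0,-0.006,-0.0035,0,0,0,255],[0,-0.006,-0.0035,0,0,0,255]])

```text
clock: 9.8
position: [0.4567, -0.0993, 0.2469]
tool_rot: [3.141, 0.0, 1.71]
force: [5.9, -1.0, 1.6]
grip_width: 0.0104
```

Push is 2.0 → 3.6 → 4.1 N, so the release ramp has started.

Request:
carry_out(series=[[0,-0.003,-0.0017,0,0,0,255],[0,-0.0061,-0.0034,0,0,0,255],[0,-0.0061,-0.0034,0,0,0,255]])

```text
clock: 10.18
position: [0.4507, -0.1002, 0.2502]
tool_rot: [3.141, 0.0, 1.71]
force: [5.9, -1.6, 0.4]
grip_width: 0.0104
```

Request:
carry_out(series=[[0,-0.003,-0.0016,0,0,0,255],[0,-0.003,-0.0016,0,0,0,255]])

```text
clock: 10.42
position: [0.4478, -0.1006, 0.2518]
tool_rot: [3.141, -0.0, 1.71]
force: [6.6, -1.3, 0.1]
grip_width: 0.0104
```

Request:
carry_out(series=[[0,-0.003,-0.0016,0,0,0,255],[0,-0.003,-0.0016,0,0,0,255]])

```text
clock: 10.68
position: [0.4449, -0.101, 0.2534]
tool_rot: [3.141, -0.0, 1.71]
force: [6.4, -3.0, -2.7]
grip_width: 0.0103
```

Request:
carry_out(series=[[0,-0.0031,-0.0016,0,0,0,255],[0,-0.0031,-0.0016,0,0,0,255]])

```text
clock: 10.92
position: [0.4418, -0.1014, 0.255]
tool_rot: [3.141, -0.0, 1.71]
force: [6.9, -0.4, -0.8]
grip_width: 0.0108
```

Request:
carry_out(series=[[0,-0.0031,-0.0015,0,0,0,255],[0,-0.0031,-0.0015,0,0,0,255]])

```text
clock: 11.18
position: [0.4384, -0.1019, 0.2566]
tool_rot: [3.142, 0.0, 1.71]
force: [5.3, -1.3, 2.5]
grip_width: 0.0106
```

Push dropped to 3.5 N at ~1.12 rad, so the pawl is past the shoe. The stop should come 10–15 mm on, so I'll creep.

Request:
carry_out(series=[[0,-0.0032,-0.0015,0,0,0,255],[0,-0.0032,-0.0015,0,0,0,255]])

```text
clock: 11.42
position: [0.4351, -0.1023, 0.2581]
tool_rot: [-3.142, 0.0, 1.71]
force: [3.1, -1.8, 3.2]
grip_width: 0.0106
```

Request:
carry_out(series=[[0,-0.0016,-0.0007,0,0,0,255],[0,-0.0032,-0.0014,0,0,0,255],[0,-0.0032,-0.0014,0,0,0,255]])

```text
clock: 11.8
position: [0.4319, -0.1028, 0.2596]
tool_rot: [3.141, 0.0, 1.71]
force: [3.6, -2.4, 4.0]
grip_width: 0.0104
```

Request:
carry_out(series=[[0,-0.0009,-0.0004,0,0,0,255],[0,-0.0018,-0.0008,0,0,0,255],[0,-0.0018,-0.0008,0,0,0,255]])

```text
clock: 12.18
position: [0.4302, -0.103, 0.2603]
tool_rot: [3.141, 0.0, 1.71]
force: [4.1, -2.3, 3.5]
grip_width: 0.0104
```

Request:
carry_out(series=[[0,-0.0009,-0.0004,0,0,0,255],[0,-0.0009,-0.0004,0,0,0,255]])

```text
clock: 12.42
position: [0.4293, -0.1031, 0.2607]
tool_rot: [3.141, 0.0, 1.71]
force: [4.6, -2.4, 3.7]
grip_width: 0.0102
```

Request:
carry_out(series=[[0,-0.0009,-0.0004,0,0,0,255],[0,-0.0009,-0.0004,0,0,0,255]])

```text
clock: 12.68
position: [0.4285, -0.1033, 0.2611]
tool_rot: [3.141, 0.0, 1.71]
force: [4.7, -2.8, 2.3]
grip_width: 0.01
```

Request:
carry_out(series=[[0,-0.0009,-0.0004,0,0,0,255],[0,-0.0009,-0.0004,0,0,0,255]])

```text
clock: 12.92
position: [0.4276, -0.1034, 0.2615]
tool_rot: [3.141, 0.0, 1.71]
force: [5.8, -2.5, 1.9]
grip_width: 0.0105
```

Request:
carry_out(series=[[0,-0.0009,-0.0004,0,0,0,255],[0,-0.0009,-0.0004,0,0,0,255]])

```text
clock: 13.18
position: [0.4268, -0.1035, 0.2619]
tool_rot: [3.141, 0.0, 1.71]
force: [6.3, -2.1, 0.4]
grip_width: 0.0106
```

Request:
carry_out(series=[[0,-0.0009,-0.0004,0,0,0,255],[0,-0.0009,-0.0004,0,0,0,255]])

```text
clock: 13.42
position: [0.4259, -0.1036, 0.2622]
tool_rot: [3.141, 0.0, 1.71]
force: [6.4, -3.0, -0.1]
grip_width: 0.0105
```

```bash
python3 - <<'E'
from h import *
s=telemetry.observe();print(s["position"],s["force"],s["qpos"])
p,d=imaging.grab_frame("side"); cv2.imwrite("pics/side6.png",cv2.resize(p[160:290,280:400],None,fx=4.5,fy=4.5,interpolation=cv2.INTER_CUBIC))
E
```

```text
[ 0.42592367 -0.10362657  0.26223889] [ 6.39853828 -3.01469521 -0.13431275] [ 0.59165954  0.19116593 -0.5579288   1.97444081  0.11919041  1.0071778
  0.11705394]
```

View pics/side6.png

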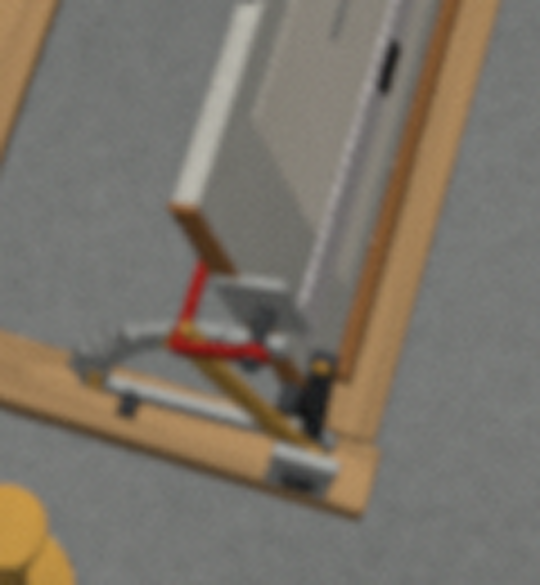

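The view shows the board upright against the stop post and the red bail swung clear of the teeth near zoom (190,330). The peak (6.5 N), the drop and the stop (about 4 N beyond the weight) have all been felt. Now the descent table.

```bash
cat > arc.py <<'E'
import numpy as np,sys
a,b,n=float(sys.argv[1]),float(sys.argv[2]),int(sys.argv[3])
for t in np.linspace(a,b,n+1)[1:]: print(f"[0, {.28*(np.cos(t)-np.cos(a)):.4f}, {.28*(np.sin(a)-np.sin(t)):.4f}, 0, 0, 0, 255]",round(t,3))
E
python3 arc.py 1.172 0.9 8; python3 arc.py .9 .6 9; python3 arc.py .6 .35 8;python3 arc.py .35 .14 8
```

```text
[0, 0.0087, 0.0038, 0, 0, 0, 255] 1.138
[0, 0.0173, 0.0080, 0, 0, 0, 255] 1.104
[0, 0.0257, 0.0124, 0, 0, 0, 255] 1.07
[0, 0.0340, 0.0171, 0, 0, 0, 255] 1.036
[0, 0.0421, 0.0221, 0, 0, 0, 255] 1.002
[0, 0.0500, 0.0274, 0, 0, 0, 255] 0.968
[0, 0.0578, 0.0329, 0, 0, 0, 255] 0.934
[0, 0.0653, 0.0387, 0, 0, 0, 255] 0.9
[0, 0.0072, 0.0059, 0, 0, 0, 255] 0.867
[0, 0.0142, 0.0121, 0, 0, 0, 255] 0.833
[0, 0.0210, 0.0185, 0, 0, 0, 255] 0.8
[0, 0.0276, 0.0251, 0, 0, 0, 255] 0.767
[0, 0.0340, 0.0319, 0, 0, 0, 255] 0.733
[0, 0.0401, 0.0390, 0, 0, 0, 255] 0.7
[0, 0.0460, 0.0462, 0, 0, 0, 255] 0.667
[0, 0.0516, 0.0536, 0, 0, 0, 255] 0.633
[0, 0.0570, 0.0612, 0, 0, 0, 255] 0.6
[0, 0.0048, 0.0073, 0, 0, 0, 255] 0.569
[0, 0.0094, 0.0147, 0, 0, 0, 255] 0.538
[0, 0.0138, 0.0223, 0, 0, 0, 255] 0.506
[0, 0.0179, 0.0300, 0, 0, 0, 255] 0.475
[0, 0.0218, 0.0379, 0, 0, 0, 255] 0.444
[0, 0.0254, 0.0458, 0, 0, 0, 255] 0.412
[0, 0.0288, 0.0539, 0, 0, 0, 255] 0.381
[0, 0.0319, 0.0621, 0, 0, 0, 255] 0.35
[0, 0.0024, 0.0069, 0, 0, 0, 255] 0.324
[0, 0.0047, 0.0139, 0, 0, 0, 255] 0.298
[0, 0.0067, 0.0210, 0, 0, 0, 255] 0.271
[0, 0.0086, 0.0281, 0, 0, 0, 255] 0.245
[0, 0.0103, 0.0352, 0, 0, 0, 255] 0.219
[0, 0.0118, 0.0424, 0, 0, 0, 255] 0.192
[0, 0.0131, 0.0497, 0, 0, 0, 255] 0.166
[0, 0.0142, 0.0569, 0, 0, 0, 255] 0.14
```

Request:
carry_out(series=[[0,0.0087,0.0038,0,0,0,255],[0,0.0173,0.008,0,0,0,255],[0,0.0257,0.0124,0,0,0,255],[0,0.034,0.0171,0,0,0,255],[0,0.0421,0.0221,0,0,0,255],[0,0.05,0.0274,0,0,0,255],[0,0.0578,0.0329,0,0,0,255],[0,0.0653,0.0387,0,0,0,255],[0,0.0653,0.0387,0,0,0,255]])

```text
clock: 14.6
position: [0.4915, -0.0944, 0.2229]
tool_rot: [3.141, -0.0, 1.71]
force: [6.0, -3.8, 1.9]
grip_width: 0.01
```

Request:
carry_out(series=[[0,0.0036,0.003,0,0,0,255],[0,0.0072,0.0059,0,0,0,255],[0,0.0107,0.009,0,0,0,255],[0,0.0142,0.0121,0,0,0,255],[0,0.0142,0.0121,0,0,0,255]])

```text
clock: 15.22
position: [0.5054, -0.0924, 0.211]
tool_rot: [3.141, -0.0, 1.71]
force: [6.8, -2.4, 2.0]
grip_width: 0.0101
```

The push is 3.4 N at 0.83 rad, past the top notch, so the board is carried and not caught. Going on.

Request:
carry_out(series=[[0,0.007,0.006,0,0,0,255],[0,0.0139,0.0124,0,0,0,255],[0,0.0203,0.0192,0,0,0,255],[0,0.0264,0.0263,0,0,0,255],[0,0.0323,0.0335,0,0,0,255],[0,0.0379,0.0409,0,0,0,255],[0,0.0433,0.0485,0,0,0,255],[0,0.0433,0.0485,0,0,0,255]])

```text
clock: 16.23
position: [0.5475, -0.0865, 0.1622]
tool_rot: [-3.141, -0.0, 1.71]
force: [2.6, -2.9, -4.0]
grip_width: 0.0109
```

Request:
carry_out(series=[[0,0.0048,0.0073,0,0,0,255],[0,0.0094,0.0147,0,0,0,255],[0,0.0138,0.0223,0,0,0,255],[0,0.0179,0.03,0,0,0,255],[0,0.0218,0.0379,0,0,0,255],[0,0.0254,0.0458,0,0,0,255],[0,0.0288,0.0539,0,0,0,255],[0,0.0319,0.0621,0,0,0,255],[0,0.0319,0.0621,0,0,0,255]])

```text
clock: 17.35
position: [0.579, -0.0821, 0.1003]
tool_rot: [-3.141, -0.0, 1.71]
force: [0.6, -2.7, -5.2]
grip_width: 0.0102
```

Request:
carry_out(series=[[0,0.0024,0.0069,0,0,0,255],[0,0.0047,0.0139,0,0,0,255],[0,0.0067,0.021,0,0,0,255],[0,0.0086,0.0281,0,0,0,255],[0,0.0103,0.0352,0,0,0,255],[0,0.0118,0.0424,0,0,0,255],[0,0.0131,0.0497,0,0,0,255],[0,0.0142,0.0569,0,0,0,255],[0,0.0142,0.0569,0,0,0,255]])

```text
clock: 18.48
position: [0.5931, -0.0801, 0.0435]
tool_rot: [3.142, -0.0, 1.71]
force: [2.0, -2.6, -6.0]
grip_width: 0.0105
```

Request:
carry_out(series=[[0,0.0004,0.003,0,0,0,255],[0,0.0008,0.006,0,0,0,255],[0,0.001,0.008,0,0,0,255],[0,0.001,0.008,0,0,0,255]])

```text
clock: 18.98
position: [0.5941, -0.08, 0.0359]
tool_rot: [3.141, -0.0, 1.71]
force: [2.7, -0.4, -5.2]
grip_width: 0.0103
```

Request:
carry_out(series=[[0,0.0001,0.001,0,0,0,255],[0,0.0002,0.002,0,0,0,255],[0,0.0002,0.002,0,0,0,255]])

```text
clock: 19.35
position: [0.5943, -0.08, 0.034]
tool_rot: [3.141, -0.0, 1.71]
force: [3.7, -0.7, -6.1]
grip_width: 0.0102
```

Request:
carry_out(series=[[0,0.0001,0.001,0,0,0,255],[0,0.0002,0.002,0,0,0,255],[0,0.0002,0.002,0,0,0,255]])

```text
clock: 19.73
position: [0.5945, -0.08, 0.0321]
tool_rot: [3.141, 0.0, 1.71]
force: [4.4, -0.7, -2.2]
grip_width: 0.0104
```

Request:
carry_out(series=[[0,0.0001,0.001,0,0,0,255],[0,0.0002,0.002,0,0,0,255],[0,0.0002,0.002,0,0,0,255]])

```text
clock: 20.1
position: [0.5946, -0.08, 0.0314]
tool_rot: [3.141, 0.001, 1.71]
force: [-6.1, -1.0, 25.0]
grip_width: 0.0104
```

On the rests at ≈0.10 rad, with more push than needed (25 N). Backing off about 1 mm.

Request:
carry_out(series=[[0,0,-0.001,0,0,0,255],[0,0,-0.001,0,0,0,255]])

```text
clock: 20.35
position: [0.5946, -0.08, 0.0317]
tool_rot: [3.141, 0.0, 1.71]
force: [-1.7, -0.4, 12.0]
grip_width: 0.0101
```

Request:
carry_out(series=[[0,0,-0.0005,0,0,0,255],[0,0,-0.0005,0,0,0,255],[0,0,-0.0005,0,0,0,255]])

```text
clock: 20.72
position: [0.5945, -0.08, 0.0318]
tool_rot: [3.142, 0.0, 1.71]
force: [-0.7, -1.7, 8.0]
grip_width: 0.01
```

```bash
python3 - <<'E'
from h import *
s=telemetry.observe();print(s["position"],s["force"],s["grip_width"])
p,d=imaging.grab_frame("side"); cv2.imwrite("pics/side7.png",cv2.resize(p[40:290,220:440],None,fx=2.4,fy=2.4,interpolation=cv2.INTER_CUBIC))
uv,P=redpts("side",p,d,(240,80,300,185));P=P[(P[:,2]>.06)&(P[:,0]>.57)];print(len(P),np.median(P,0),np.arcsin((np.median(P[:,2])-.006-.045)/.28))
E
```

```text
[ 0.59454752 -0.07997238  0.03181177] [-0.72404338 -1.68975123  7.99824528] 0.009986073839542746
62 [ 0.59033179 -0.06192493  0.07886703] 0.09969013004340202
```

View pics/side7.png

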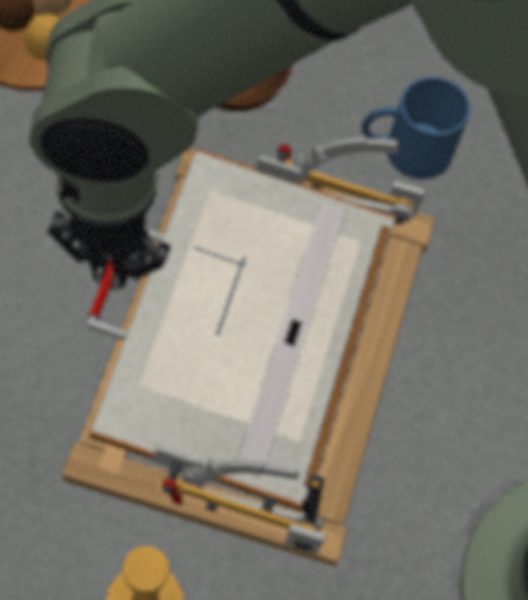

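The board lies on its rests (0.0997 rad by depth) under 8 N of push. Now raising it past the second notch to ~0.43.

```bash
python3 arc.py .10 .34 8; python3 arc.py .34 .435 5
```

```text
[0, -0.0010, -0.0083, 0, 0, 0, 255] 0.13
[0, -0.0022, -0.0167, 0, 0, 0, 255] 0.16
[0, -0.0036, -0.0249, 0, 0, 0, 255] 0.19
[0, -0.0053, -0.0332, 0, 0, 0, 255] 0.22
[0, -0.0073, -0.0413, 0, 0, 0, 255] 0.25
[0, -0.0095, -0.0494, 0, 0, 0, 255] 0.28
[0, -0.0119, -0.0575, 0, 0, 0, 255] 0.31
[0, -0.0146, -0.0654, 0, 0, 0, 255] 0.34
[0, -0.0018, -0.0050, 0, 0, 0, 255] 0.359
[0, -0.0037, -0.0100, 0, 0, 0, 255] 0.378
[0, -0.0057, -0.0149, 0, 0, 0, 255] 0.397
[0, -0.0079, -0.0198, 0, 0, 0, 255] 0.416
[0, -0.0100, -0.0246, 0, 0, 0, 255] 0.435
```

Request:
carry_out(series=[[0,-0.001,-0.0083,0,0,0,255],[0,-0.0022,-0.0167,0,0,0,255],[0,-0.0036,-0.0249,0,0,0,255],[0,-0.0053,-0.0332,0,0,0,255],[0,-0.0073,-0.0413,0,0,0,255],[0,-0.0095,-0.0494,0,0,0,255],[0,-0.0119,-0.0575,0,0,0,255],[0,-0.0146,-0.0654,0,0,0,255],[0,-0.0146,-0.0654,0,0,0,255]])

```text
clock: 21.9
position: [0.5801, -0.082, 0.0972]
tool_rot: [3.141, 0.0, 1.71]
force: [3.4, -1.0, -3.9]
grip_width: 0.0102
```

Request:
carry_out(series=[[0,-0.0018,-0.005,0,0,0,255],[0,-0.0037,-0.01,0,0,0,255],[0,-0.0057,-0.0149,0,0,0,255],[0,-0.0079,-0.0198,0,0,0,255],[0,-0.01,-0.0246,0,0,0,255],[0,-0.01,-0.0246,0,0,0,255]])

```text
clock: 22.65
position: [0.5704, -0.0834, 0.1215]
tool_rot: [3.141, 0.0, 1.71]
force: [5.4, -1.0, -2.9]
grip_width: 0.0103
```

At 0.435 rad. Now lowering gently onto the notch and watching the load.

Request:
carry_out(series=[[0,0.0008,0.0018,0,0,0,255],[0,0.0016,0.0036,0,0,0,255],[0,0.0024,0.0055,0,0,0,255],[0,0.0024,0.0055,0,0,0,255]])

```text
clock: 23.15
position: [0.5729, -0.083, 0.1155]
tool_rot: [3.141, -0.0, 1.71]
force: [6.4, -1.3, -2.9]
grip_width: 0.0102
```

Request:
carry_out(series=[[0,0.0004,0.0009,0,0,0,255],[0,0.0004,0.0009,0,0,0,255]])

```text
clock: 23.4
position: [0.5733, -0.0829, 0.1147]
tool_rot: [3.141, -0.0, 1.71]
force: [6.6, -0.8, -3.5]
grip_width: 0.0105
```

Request:
carry_out(series=[[0,0.0004,0.0009,0,0,0,255],[0,0.0004,0.0009,0,0,0,255]])

```text
clock: 23.65
position: [0.5737, -0.0829, 0.1138]
tool_rot: [3.141, -0.0, 1.71]
force: [7.1, -2.1, -2.5]
grip_width: 0.0104
```

Request:
carry_out(series=[[0,0.0004,0.0009,0,0,0,255],[0,0.0004,0.0009,0,0,0,255]])

```text
clock: 23.9
position: [0.574, -0.0828, 0.1131]
tool_rot: [3.141, -0.0, 1.71]
force: [4.5, -0.1, -0.6]
grip_width: 0.0104
```

Request:
carry_out(series=[[0,0.0004,0.0009,0,0,0,255],[0,0.0004,0.0009,0,0,0,255]])

```text
clock: 24.15
position: [0.5742, -0.0828, 0.1126]
tool_rot: [3.141, 0.0, 1.71]
force: [2.4, -1.2, 5.0]
grip_width: 0.0106
```

Request:
carry_out(series=[[0,0.0004,0.0009,0,0,0,255],[0,0.0004,0.0009,0,0,0,255]])

```text
clock: 24.4
position: [0.5745, -0.0828, 0.1119]
tool_rot: [3.142, 0.0, 1.71]
force: [0.0, 0.6, 11.3]
grip_width: 0.0103
```

The notch caught at ≈0.40 rad and the load is off. I'll relieve the push a little, then open.

Request:
carry_out(series=[[0,-0.0005,-0.0012,0,0,0,255],[0,-0.0005,-0.0012,0,0,0,255]])

```text
clock: 24.65
position: [0.5741, -0.0829, 0.1128]
tool_rot: [3.141, 0.0, 1.71]
force: [3.4, -1.3, 3.9]
grip_width: 0.0104
```

```bash
python3 - <<'E'
from h import *
s=telemetry.observe();print(s["position"],s["force"],s["grip_width"])
p,d=imaging.grab_frame("side"); cv2.imwrite("pics/side8.png",cv2.resize(p[40:290,220:440],None,fx=2.4,fy=2.4,interpolation=cv2.INTER_CUBIC))
uv,P=redpts("side",p,d,(240,80,300,185));P=P[(P[:,2]>.12)];print(len(P),np.median(P,0),np.arcsin((np.median(P[:,2])-.006-.045)/.28))
E
```

```text
[ 0.57412116 -0.08285859  0.11281576] [ 3.37128702 -1.25798045  3.87348509] 0.0103856212368191
76 [ 0.57012238 -0.06533554  0.15844245] 0.3938245869049182
```

View pics/side8.png

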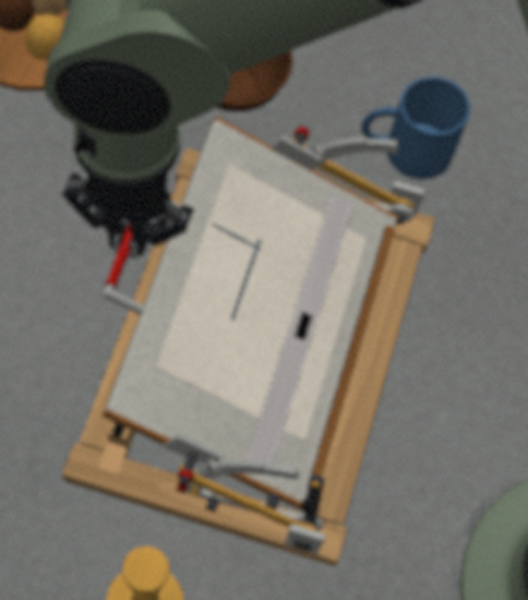

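The depth gives 0.394 rad with the ratchet carrying the board. Opening just enough, then lifting straight up.

Request:
carry_out(series=[[0,0,0,0,0,0,200],[0,0,0,0,0,0,170],[0,0,0,0,0,0,150],[0,0,0,0,0,0,150],[0,0,0,0,0,0,150]])

```text
clock: 25.32
position: [0.574, -0.0829, 0.1127]
tool_rot: [-3.141, -0.0, 1.71]
force: [0.0, -0.7, 0.1]
grip_width: 0.035
```

Request:
carry_out(series=[[0,0,-0.01,0,0,0,150],[0,0,-0.03,0,0,0,150],[0,0,-0.06,0,0,0,150],[0,0,-0.1,0,0,0,150],[0,0,-0.15,0,0,0,150],[0,0,-0.2,0,0,0,150],[0,0,-0.23,0,0,0,150],[0,0,-0.23,0,0,0,150]])

```text
clock: 26.32
position: [0.5747, -0.0826, 0.3455]
tool_rot: [3.138, 0.001, 1.71]
force: [0.5, -0.6, 0.1]
grip_width: 0.0355
```

```bash
python3 - <<'E'
from h import *
s=telemetry.observe();print(s["position"],s["force"],s["grip_width"])
p,d=imaging.grab_frame("side"); cv2.imwrite("pics/side9.png",p)
uv,P=redpts("side",p,d,(240,80,300,185));P=P[(P[:,2]>.12)];print(len(P),np.median(P,0),np.arcsin((np.median(P[:,2])-.006-.045)/.28))
E
```

```text
[ 0.57468775 -0.08263461  0.34553529] [ 0.48888972 -0.55248116  0.12856189] 0.035461221633880415
104 [ 0.57270246 -0.08015898  0.15910383] 0.3963838659991468
```

View pics/side9.png

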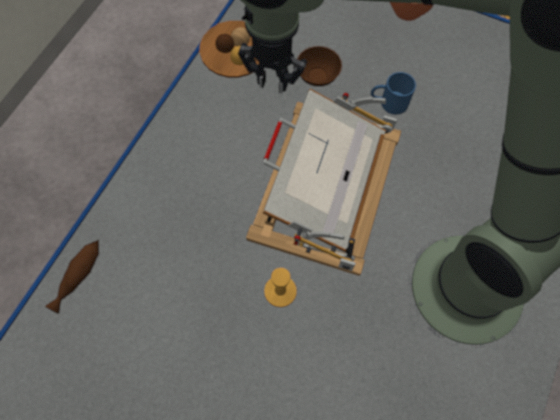

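The gripper is clear, with the whole handle visible at (273,140). The board stands at 0.396 rad, and the mug (398,92), bowl (319,66) and candlestick (281,287) are where they were. Handing in.

```bash
python3 -c "
from workcell import ticket;print(ticket.job_done())"
```

```text
the job is handed in; nothing more can be done
None
```

The board now stands in the second notch from the bottom, let go, and I handed the job in at about 26 s. No verdict was reported.

**What I did:**
- **Lift:** I gripped the red handle and lifted the board past the top notch. The release showed as a push rising from 2 to 6.5 N, then dropping at about 1.12 rad. I leaned on the top stop with about 4 N beyond the weight, at about 1.17 rad.
- **Lowering:** I carried the board down onto its rests. Depth there read 0.0997 rad under 8 N of push.
- **Setting the notch:** I raised it to 0.435 rad and lowered it until the second notch took the weight at about 0.40 rad. Then I let go and backed off upward.

**Last checks:** depth put the board at 0.396 rad after release, and the wrist force was near zero. In the last side picture the gripper was clear, and the mug, bowl and candlestick were upright where they had stood, judged by eye.

**What went wrong or disagreed:**
- **First grasp:** it closed empty on top of the tube, pressing on it with 16 N. The real fingertips sat about 23 mm above the reported TCP, so I went 22 mm lower and the second grasp held.
- **Push on the rests:** it briefly reached 25 N, above the 2 to 10 N wanted. I estimate about 43 N on the rests, under the 90 N limit, and I backed off at once.
- **Push in the notch:** I briefly pressed down with about 10 N after it caught, then relieved it before opening the fingers.

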